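# Sweep the feeding board and present the ball dish over it

### The job

Clear the feeding board for the dog's ball dish: take the scraper block and wipe the three bits of biscuit off the board with it (not with the fingers), then stand the scraper back upright on the bench, clear of the board. Then lift the dish by the bar of its arch, bring it over the middle of the board and give it a quarter turn, so that its pouring lip points squarely away from the board's rail, keeping it level all the way so that the ball stays about the middle and never rolls out to the rim. Finish still holding the dish there, level and still, its underside about 6 cm above the board's top with the ball at rest in the middle, so that I can slip a mat under it; leave everything else where it lies.

Things in the scene. Friction and masses are not known exactly. Their poses are not given: they have to be found in the camera images.
- board: Fixed plywood feeding board lying on the bench, 180 mm (its x) by 220 mm (its y), 18 mm thick; origin at the centre of its underside. Along its far edge (its +x edge) runs a wooden rail 14 mm wide that stands 20 mm above the board's top; the other three edges are open.
- scraper_grip (a point): Loose scraper block, standing on the bench with its blade down: a rubber foot 30 mm (its x) by 150 mm (its y), 20 mm high, and on it an upright wooden grip 22 mm thick (its x), 80 mm long (its y), reaching to 75 mm height. Mass about 0.16 kg. This point is in the middle of the grip, 50 mm above the foot's underside; z up.
- dish_handle (a point): Loose steel dish, 140 mm across, rim 30 mm high, about 0.26 kg, with a fixed arch over it. The arch's top is a straight wooden bar along the dish's y, 142 mm long, 16 mm thick (dish x) and 18 mm high, carried by an upright at each end. This point is the middle of the bar, straight above the dish's centre, 115 mm above the dish's underside; z up. The dish's x points to its pouring lip.
- dish_lip (a point): Tip of the dish's pouring lip, a flat 30 mm wide tongue standing out of the rim: 98 mm from the dish's axis along the dish's x, 33 mm above its underside.
- dish_mid (a point): Where the ball's centre is when the ball rests in the middle of the dish: on the dish's axis, 30 mm above its underside. The dish's floor is flat for about 9 mm round the middle, slopes up gently (about 14 degrees) to 45 mm from the axis and more steeply to the rim.
- ball_center (a point): Centre of the loose rubber ball, 40 mm across, about 45 g, lying in the middle of the dish; it rolls freely.
- chip0_center (a point): Centre of loose piece 1 of 3 of broken dog biscuit, 18 x 14 x 9 mm, 12 g, lying on the board at the start.
- chip1_center (a point): Centre of loose piece 2 of 3 of broken dog biscuit, 18 x 14 x 9 mm, 12 g, lying on the board at the start.
- chip2_center (a point): Centre of loose piece 3 of 3 of broken dog biscuit, 18 x 14 x 9 mm, 12 g, lying on the board at the start.
- brush: Bystander, to be left alone: white slicker brush, 45 x 85 mm head on a 120 mm handle, 25 mm high; origin at its underside.
- comb: Bystander, to be left alone: stainless comb, 180 x 36 mm, 6 mm thick; origin at its underside.
- chew_ring: Bystander, to be left alone: teal rubber chew ring, 86 mm across, 18 mm high; origin at its underside.
- tub: Bystander, to be left alone: empty clear plastic tub, 170 x 130 mm, 85 mm high; origin at its underside.
- shampoo: Bystander, to be left alone: grey bottle, 64 mm across, 170 mm high; origin at its underside.
- jar: Bystander, to be left alone: glass jar, 72 mm across, 75 mm high; origin at its underside.

How it is judged:
By the outcome, as a careful person would: the job done as asked, in the order asked, and still so for the second after the job is handed in, while the arm keeps its last pose, push and grip.
It also fails if it takes over 72 s, if anything falls off the work surface, if the arm or the gripper's body presses on something with over 40 N, if the wrist force passes 120 N, or if a joint passes its speed limit or range.

### The arm

A 7-joint arm with a two-finger parallel gripper is mounted at the origin on the work surface. World frame = base frame: x ahead of the robot, y to its left, z up, the work surface at z = 0. Lengths are in mm, angles in rad, forces in N, time in s.
With the tool pointing down it reaches from about 400 to 875 mm from the base axis. Payload 4.4 kg.
Tool frame: the origin (TCP) lies midway between the tips of the shut fingers; the grasp point (between the pads) lies ctrl.tcp_to_grasp behind it (ctrl.tcp_to_grasp is the distance from the TCP to the grasp point, in mm); z points along the fingers, y is the line along which they close (so a half turn about z gives the same grasp; the last joint's range is limited). The gripper opens to 85 mm and grips with 20 to 120 N. Pads are 22 mm wide; open, the fingers measure 114 mm over their backs; the gripper's body (76 mm by 85 mm) begins 54 mm behind the grasp point. The pads swing forward as they close: fully open they stand 13 mm farther back than shut.
Start: joints at [1.077, 0.628, 0.038, 1.517, -0.027, 0.996, -0.02], TCP at [269.694, -591.425, 231.313] pointing down, gripper open.
Joint ranges: [-3.06, 3.06], [-0.37, 2.12], [-1.25, 1.32], [0.18, 2.47], [-1.1, 4.24], [0.23, 1.98], [-2.94, 2.94]. Speed limits (rad/s): [2.57, 2.57, 3.14, 3.14, 3.14, 3.14, 3.14].

### API

Orientations are given as [roll, pitch, yaw] about the fixed x, y, z axes, in that order (R = Rz(yaw) Ry(pitch) Rx(roll)).
In Python, from cell import ctrl, get_image, get_calibration, workorder, boxes_of, place_of gives the robot as it stands.
- The arm moves only by the tool play_rows, never from a script. Its argument "series" is a list that holds one entry, the list of rows, each a list of 7 numbers: the shift along the world's x, y, z in cm, then the turn, a rotation vector about the world's x, y, z in degrees, then the closure, from 0 (fully open) to 1 (shut). A call has 1 to 20 rows; each row shifts and turns the commanded pose from where the row before left it; what a row does not reach is not made up. A row lasts 1/8 s, in which the tool goes at most 62.5 mm and 10.7 degrees, less where a joint would pass 70% of its speed; a pose out of reach is approached as far as the arm can. A call with a gripper value outside its range is refused whole. The fingers move at their own pace and stop on an object; the grip force is fixed at half the most. Time passes only in rows, so rows that do not move let the fingers close. It gives the time, the measured TCP pose, the force, the opening and the grip force at its end, in the units of the state.
- ctrl.read_state(): the state, without advancing time (a new reading comes with each control period).
- get_image(name): name is "scene" or "top"; returns (picture, depth): 480x640x3 uint8, red, green, blue; 480x640 float32, mm along the optical axis (not along the pixel's ray), 0 where there is no reading.
- get_calibration(name): a dict with "K" (3x3 intrinsics, pixels), "R" (3x3) and "t" (3): a world point X has camera coordinates R X + t. Camera axes: x right, y down, z forward; pixel columns grow to the right and rows downward; lengths in mm; the calibration is good to about 2 mm. A picture is of the moment at which its call begins. get_calibration takes no time and is no camera call.
- workorder.finish_job(): hands the job in; it is judged then, once.
Trained networks look in the newest picture that a camera, given by its name, has taken for a name from the list of things; names that differ only in an ending like _2 or _b are one class to them, and where a whole thing is asked for, a point or a joint stands for the part that bears it (a point fixed in the world has none). Each returns a list of dicts, best first, with "p" (0 to 1); they miss things now and then, are a little off and sometimes report something else, mostly with a low value. They report only what shows in the picture. A call takes as long as a camera call.
- boxes_of(target, camera): "pixel" ([column, row] in pixels, amid what is visible of it).
- place_of(target, camera): "pixel" ([column, row] in pixels: a listed point, or the origin of a listed thing).
The state is a dict: "clock": time; "qpos": joint angles; "qd": joint speeds; "tau": joint torques, N m; "eef_pos": TCP position; "tool_rot": TCP orientation; "force": force on the tool from outside, world axes, zero at the start; "torque": the same for the moment, N m; "width": finger opening in mm; "gripper_force": force on a finger pad.
Only numpy, scipy, OpenCV 4.12 (cv2) and the standard library are available. Lean on these libraries where they do the work, as an engineer would, in place of code of your own. Each camera call takes 0.05 s, during which the arm holds its last target. There are 200 camera calls.

## Working session

There is one attempt and no reset: what is moved stays moved. The work goes in short steps, Python scripts to look and compute and a tool call to move; the robot and the scene stay as the last step left them, time stands still between calls to the robot, and variables do not carry over. Pictures are saved under pics/ and viewed, at most 10 in all, crops included, and the job is handed in when it is done.

Besides the shell and the picture viewer there is one more tool, called after ">>>" as name(argument=value, ...) on one line, values as JSON. play_rows: Moves the arm, as the interface text tells. Its arguments: {"type":"object","properties":{"series":{"type":"array"}},"required":["series"]}

```bash
mkdir -p pics; cat > h.py <<'E'
import numpy as np, cv2
from cell import ctrl, get_image, get_calibration, workorder, boxes_of, place_of
def ray(cam,px):
    c=get_calibration(cam);K,R,t=[np.array(c[k],float) for k in('K','R','t')]
    d=R.T@np.linalg.solve(K,[px[0],px[1],1.]);return -R.T@t,d
def at_z(cam,px,z):
    o,d=ray(cam,px);return o+d*(z-o[2])/d[2]
def at_d(cam,px,depth):
    o,d=ray(cam,px);v=depth[int(px[1])-1:int(px[1])+2,int(px[0])-1:int(px[0])+2];return o+d*np.median(v)
def look(cam,name=None):
    p,d=get_image(cam)
    if name: cv2.imwrite('pics/'+name,p[:,:,::-1])
    return p,d
E
python3 - <<'E'
from h import *
np.set_printoptions(precision=1,suppress=True)
s=ctrl.read_state();print(s,ctrl.tcp_to_grasp)
for cam in('top','scene'):
    p,d=look(cam,cam+'0.png');print(cam,'campos',ray(cam,(320,240))[0])
    for n in 'board scraper_grip dish_handle dish_lip dish_mid ball_center chip0_center brush comb chew_ring tub shampoo jar'.split():
        for r in place_of(n,cam)[:4 if 'chip' in n else 2]:
            if r['p']>.2: print(n,round(r['p'],2),np.array(r['pixel']),at_d(cam,r['pixel'],d))
E
```

```text
{'clock': 0.0, 'qpos': array([ 1.1,  0.6,  0. ,  1.5, -0. ,  1. , -0. ]), 'qd': array([-0.,  0.,  0.,  0.,  0.,  0., -0.]), 'tau': array([  0. , -56.3,   1.2, -19.3,   0. ,   0. ,   0. ]), 'eef_pos': array([ 269.4, -590.8,  230.4]), 'tool_rot': array([-3.1,  0. ,  0.4]), 'force': array([0.2, 0.6, 0.3]), 'torque': array([ 0.,  0., -0.]), 'gripper_force': 0.0, 'width': 85.43398606820624} 18.700000000000003
top campos [ 458.1  -33.7 1568.2]
board 0.96 [303.4 220.2] [594.   31.3  19.1]
scraper_grip 0.69 [198.3 263.4] [470.9 329.8  75.3]
scraper_grip 0.42 [397.2 236.2] [ 543.  -246.3    0.7]
dish_handle 0.86 [438.2 243.8] [ 513.7 -340.8  123.5]
dish_lip 0.72 [400.6 238. ] [ 535.7 -251.1   36.9]
dish_mid 0.6 [429.5 248. ] [ 505.  -331.9   46.3]
ball_center 0.5 [428.6 243.1] [ 519.3 -330.5   42.4]
chip0_center 0.47 [317.1 237.5] [541.6  -8.5  28.1]
brush 0.88 [182.4 189.2] [692.1 389.6  25.4]
comb 0.94 [428.6 179.2] [ 711.6 -343.7    4.6]
chew_ring 0.96 [265.2 296.7] [369.8 148.7  -0.3]
tub 0.64 [506.2 267. ] [ 446.8 -562.6    5.3]
tub 0.42 [290.9 223.5] [584.1  67.8  28.3]
shampoo 0.87 [141.4 230.3] [566.9 488.   91.2]
shampoo 0.74 [185.5 190.3] [689.  380.9  23. ]
jar 0.65 [242.5 168.3] [741.9 202.2  75.1]
scene campos [1147.7 -147.1 1101.4]
scraper_grip 0.69 [415.1 189. ] [485.5 314.1  69.8]
dish_handle 0.92 [181.5 238.1] [ 511.4 -343.1  123.8]
dish_lip 0.83 [227.3 250.1] [ 524.5 -242.8   35.1]
dish_mid 0.68 [190.  256.9] [ 523.5 -343.4   42.4]
ball_center 0.24 [342.7 242.5] [578.7  72.1  27. ]
chip0_center 0.48 [313.4 233.6] [524.4   1.6  17.7]
brush 0.57 [466.5 257.4] [707.5 388.9  19.8]
comb 0.63 [199.6 324.9] [ 704.6 -350.2    0.2]
chew_ring 0.67 [349.4 184.9] [372.9 155.6  -1.1]
tub 0.56 [111.  261.8] [ 458.6 -566.9    2.4]
shampoo 0.75 [487.9 206.2] [584.2 500.3  51.9]
jar 0.94 [413. 292.] [782.3 195.3  65. ]
```

```bash
python3 - <<'E'
import cv2
a=cv2.imread('pics/top0.png')
cv2.imwrite('pics/top0c.png',cv2.resize(a[150:310,160:460],(800,427),interpolation=cv2.INTER_CUBIC))
b=cv2.imread('pics/scene0.png')
cv2.imwrite('pics/scene0c.png',cv2.resize(b[150:350,140:500],(800,444),interpolation=cv2.INTER_CUBIC))
E
```

```text
(no output)
```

View pics/top0c.png

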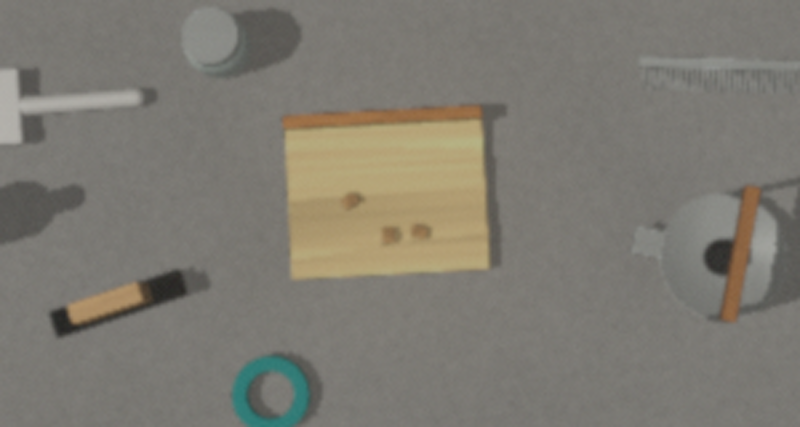

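View pics/scene0c.png

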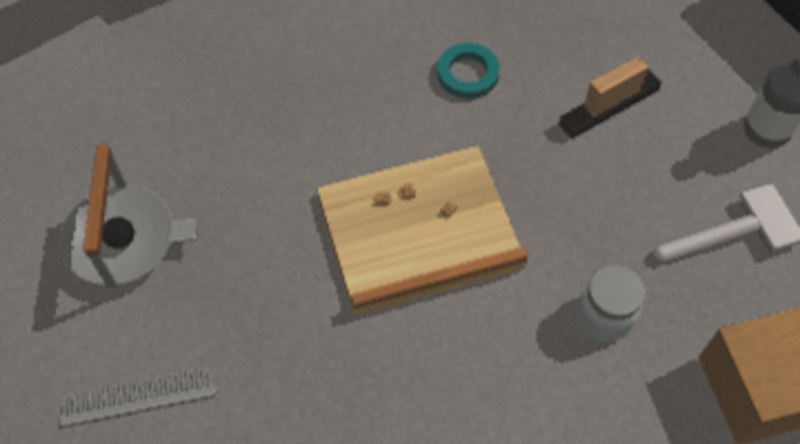

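The top crop shows the board at about (270–490, 105–280) with its rail on the far side. The three chips are at about (352,200), (390,235) and (420,232), the scraper at (120,302) and the dish at right, its lip pointing left at (645,241) towards +y. Next I measure headings from depth.

```bash
cat >> h.py <<'E'
def cloud(cam,d):
    c=get_calibration(cam);K,R,t=[np.array(c[k],float) for k in('K','R','t')]
    v,u=np.mgrid[:480,:640];P=np.stack([(u-K[0,2])/K[0,0],(v-K[1,2])/K[1,1],np.ones_like(u)],-1)*d[...,None]
    return (P-t)@R
def rect(P,xy,rad,z0,z1,p=None):
    m=(np.hypot(P[...,0]-xy[0],P[...,1]-xy[1])<rad)&(P[...,2]>z0)&(P[...,2]<z1)
    q=P[m]
    (c,wh,a)=cv2.minAreaRect(q[:,:2].astype(np.float32))
    ev,ew=np.linalg.eigh(np.cov(q[:,:2].T));x=ew[:,1]
    return np.array(c),np.array(wh),'pca_deg',np.degrees(np.arctan2(x[1],x[0])),'mean',q.mean(0),len(q)
E
python3 - <<'E'
from h import *
np.set_printoptions(precision=1,suppress=True)
for cam in('top','scene'):
    p,d=look(cam);P=cloud(cam,d)
    print(cam)
    print('grip',rect(P,(478,325),90,60,90)); print('foot',rect(P,(478,325),110,12,30))
    print('bar',rect(P,(512,-341),100,105,140))
    print('board',rect(P,(590,30),170,12,28)); print('rail',rect(P,(670,30),170,31,50))
    hsv=cv2.cvtColor(p,cv2.COLOR_RGB2HSV)
    if cam=='top':
      for k in [(352,200),(390,235),(420,232)]:
        px=(160+k[0]/2.667,150+k[1]/2.667);print('chip',at_z(cam,px,26))
      for k in [(291,279),(490,269)]:
        print('corner',at_z(cam,(160+k[0]/2.667,150+k[1]/2.667),18))
      for k in [(283,117),(481,107)]:
        print('rail corner',at_z(cam,(160+k[0]/2.667,150+k[1]/2.667),38))
      print('lip',at_z(cam,(160+634/2.667,150+240/2.667),33))
    else:
      for k in [(382,199),(408,190),(448,209)]:
        print('chip',at_z(cam,(140+k[0]*.45,150+k[1]*.45),26))
      for k in [(318,188),(479,149)]:
        print('corner',at_z(cam,(140+k[0]*.45,150+k[1]*.45),18))
E
```

```text
top
grip (array([471.2, 328.2]), array([21.8, 81.3]), 'pca_deg', np.float64(107.50865717358444), 'mean', array([471.2, 327.3,  74.7]), 230)
foot (array([477.9, 317.6]), array([ 66.5, 185. ]), 'pca_deg', np.float64(108.94145629007276), 'mean', array([471.6, 317.6,  19.8]), 268)
bar (array([ 511.4, -338.7]), array([ 18. , 141.6]), 'pca_deg', np.float64(167.7818429311205), 'mean', array([ 510.9, -337.3,  123.2]), 348)
board (array([565.3,  25. ]), array([280.6, 233.9]), 'pca_deg', np.float64(92.31732010217225), 'mean', array([582.5,  27.9,  18.6]), 3987)
rail (array([634. ,  73.5]), array([271.6, 170.6]), 'pca_deg', np.float64(89.92567697703343), 'mean', array([668.3,  34.8,  38. ]), 387)
chip [579.8  64.8  26. ]
chip [540.4  23.4  26. ]
chip [543.2  -9.7  26. ]
corner [494.  133.9  18. ]
corner [501.5 -86.1  18. ]
rail corner [671.8 138.9  38. ]
rail corner [678.8 -79.   38. ]
lip [ 530.2 -243.2   33. ]
scene
grip (array([471.1, 326.8]), array([25.3, 82. ]), 'pca_deg', np.float64(106.94978869210108), 'mean', array([474.4, 325.1,  73.5]), 244)
foot (array([472. , 328.1]), array([ 32.4, 154.4]), 'pca_deg', np.float64(104.74053302343567), 'mean', array([479.9, 317.5,  20.5]), 289)
bar (array([ 510.4, -339.3]), array([ 17.3, 143.4]), 'pca_deg', np.float64(167.50154325569966), 'mean', array([ 516.7, -339.2,  122.2]), 384)
board (array([587.9,  27.8]), array([182.9, 220.9]), 'pca_deg', np.float64(92.47023252285156), 'mean', array([583.8,  25.4,  19.1]), 4024)
rail (array([645.6,  70.2]), array([272.4, 146.3]), 'pca_deg', np.float64(88.98611497106945), 'mean', array([672.9,  32.6,  38.1]), 481)
chip [546.9  -8.5  26. ]
chip [542.6  26.7  26. ]
chip [582.2  67.9  26. ]
corner [505.6 -82.6  18. ]
corner [502.  134.1  18. ]
```

>>> play_rows(series=[[[2.7, 4.5, 0, 0, 0, 4, 0], [2.7, 4.5, 0, 0, 0, 4, 0], [2.7, 4.5, 0, 0, 0, 4, 0], [2.7, 4.5, 0, 0, 0, 4, 0], [2.7, 4.5, 0, 0, 0, 4, 0], [2.7, 4.5, 0, 0, 0, 4, 0], [2.7, 4.5, 0, 0, 0, 4, 0], [2.7, 4.5, 0, 0, 0, 4, 0], [2.7, 4.5, 0, 0, 0, 4, 0], [2.7, 4.5, 0, 0, 0, 4, 0], [2.7, 4.5, 0, 0, 0, 4, 0], [-1, 4.7, 0, 0, 0, 4, 0], [-1, 4.7, 0, 0, 0, 4, 0], [-1, 4.7, 0, 0, 0, 4, 0], [-1, 4.7, 0, 0, 0, 4, 0], [-1, 4.7, 0, 0, 0, 4, 0], [-1, 4.7, 0, 0, 0, 4, 0], [-1, 4.7, 0, 0, 0, 4, 0], [-1, 4.7, 0, 0, 0, 4, 0], [-1, 4.7, 0, 0, 0, 4, 0]]])

```text
clock: 4.0
eef_pos: [476.5, 328.0, 231.5]
tool_rot: [3.141, 0.0, 1.826]
force: [0.4, 0.0, 0.1]
width: 85.5
gripper_force: 0.0
```

>>> play_rows(series=[[[-0.5, 0, -3, 0, 0, 2.9, 0], [0, 0, -4, 0, 0, 0, 0], [0, 0, -4, 0, 0, 0, 0], [0, 0, -4, 0, 0, 0, 0], [0, 0, -3, 0, 0, 0, 0], [0, 0, -1.7, 0, 0, 0, 0], [0, 0, 0, 0, 0, 0, 0.4], [0, 0, 0, 0, 0, 0, 1], [0, 0, 0, 0, 0, 0, 1], [0, 0, 0, 0, 0, 0, 1], [0, 0, 0, 0, 0, 0, 1], [0, 0, 0, 0, 0, 0, 1]]])

```text
clock: 5.5
eef_pos: [472.4, 327.0, 35.4]
tool_rot: [3.14, -0.001, 1.874]
force: [-0.9, -0.9, 6.5]
width: 21.5
gripper_force: 59.5
```

>>> play_rows(series=[[[0, 0, 1, 0, 0, 0, 1], [0, 0, 3, 0, 0, 0, 1], [0, 0, 4, 0, 0, 0, 1], [0, 0, 2, 0, 0, 0, 1], [1.5, -3, 0, 0, 0, -1.55, 1], [1.5, -3, 0, 0, 0, -1.55, 1], [1.5, -3, 0, 0, 0, -1.55, 1], [1.5, -3, 0, 0, 0, -1.55, 1], [1.5, -3, 0, 0, 0, -1.55, 1], [1.5, -3, 0, 0, 0, -1.55, 1], [1.5, -3, 0, 0, 0, -1.55, 1], [1.5, -3, 0, 0, 0, -1.55, 1], [1.5, -3, 0, 0, 0, -1.55, 1], [1.5, -2.8, 0, 0, 0, -1.55, 1], [0, 0, -2, 0, 0, 0, 1], [0, 0, -2, 0, 0, 0, 1], [0, 0, -1, 0, 0, 0, 1], [0, 0, 0, 0, 0, 0, 1]]])

```text
clock: 7.75
eef_pos: [621.1, 28.6, 83.9]
tool_rot: [-3.14, -0.0, 1.604]
force: [1.2, -0.1, -1.9]
width: 21.1
gripper_force: 59.1
```

```bash
python3 - <<'E'
from h import *
np.set_printoptions(precision=1,suppress=True)
p,d=look('top','top1.png');a=p[150:310,220:380,::-1]
q,_=look('scene');b=q[150:310,240:400,::-1]
cv2.imwrite('pics/c1.png',cv2.resize(np.hstack([a,b]),(800,400),interpolation=cv2.INTER_CUBIC))
P=cloud('top',d);print(rect(P,(620,29),60,90,112))
s=ctrl.read_state();print(s['eef_pos'],s['tool_rot'].round(4) if hasattr(s['tool_rot'],'round') else 0,s['force'])
E
```

```text
(array([0., 0.]), array([0., 0.]), 'pca_deg', np.float64(nan), 'mean', array([nan, nan, nan]), 0)
[622.1  28.8  85. ] [ 3.1 -0.   1.6] [-0.1 -0.1 -1.6]
  avg = a.mean(axis, **keepdims_kw)
  ret = um.true_divide(
h.py:22: RuntimeWarning: Degrees of freedom <= 0 for slice
  ev,ew=np.linalg.eigh(np.cov(q[:,:2].T));x=ew[:,1]
  c *= np.true_divide(1, fact)
  c *= np.true_divide(1, fact)
h.py:23: RuntimeWarning: Mean of empty slice.
  return np.array(c),np.array(wh),'pca_deg',np.degrees(np.arctan2(x[1],x[0])),'mean',q.mean(0),len(q)
```

View pics/c1.png

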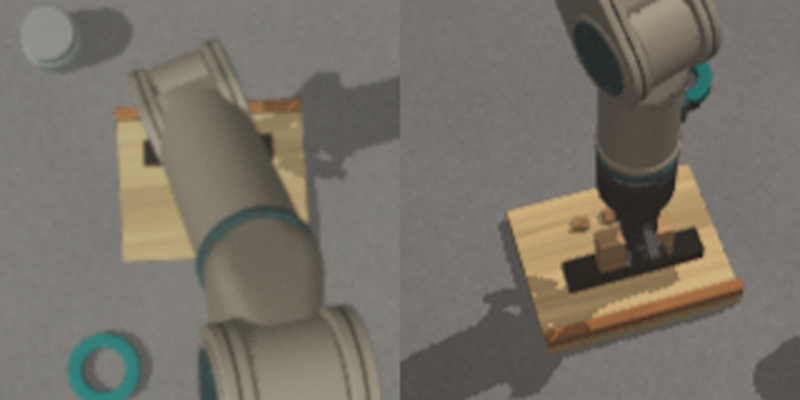

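>>> play_rows(series=[[[0, 0, -1.5, 0, 0, 0, 1], [0, 0, -1.1, 0, 0, 0, 1], [0, 0, -0.5, 0, 0, 0, 1], [0, 0, 0, 0, 0, 0, 1]]])

```text
clock: 8.35
eef_pos: [621.2, 28.5, 53.5]
tool_rot: [-3.14, 0.0, 1.604]
force: [-2.7, -1.2, 3.1]
width: 21.3
gripper_force: 59.6
```

>>> play_rows(series=[[[-0.5, 0, 0, 0, 0, 0, 1], [-1, -0.04, 0, 0, 0, 0, 1], [-1.2, -0.04, 0, 0, 0, 0, 1], [-1.2, -0.04, 0, 0, 0, 0, 1], [-1.2, -0.04, 0, 0, 0, 0, 1], [-1.2, -0.04, 0, 0, 0, 0, 1], [-1.2, -0.04, 0, 0, 0, 0, 1], [-1.2, -0.04, 0, 0, 0, 0, 1], [-1.2, -0.04, 0, 0, 0, 0, 1], [-1.2, -0.04, 0, 0, 0, 0, 1], [-1.2, -0.04, 0, 0, 0, 0, 1], [-1.2, -0.04, 0, 0, 0, 0, 1], [-0.8, -0.04, 0, 0, 0, 0, 1], [-0.4, 0, 0, 0, 0, 0, 1], [0, 0, 3, 0, 0, 0, 1], [0, 2, 4, 0, 0, 0, 1], [0, 4, 2, 0, 0, 0, 1], [0, 4, 0, 0, 0, 0, 1], [0, 4, 0, 0, 0, 0, 1], [0, 0, 0, 0, 0, 0, 1]]])

```text
clock: 10.85
eef_pos: [473.8, 167.8, 143.2]
tool_rot: [-3.141, -0.002, 1.61]
force: [-0.7, -1.6, -1.7]
width: 21.4
gripper_force: 59.2
```

```bash
python3 - <<'E'
from h import *
p,d=look('top');a=p[150:310,220:380,::-1]
q,_=look('scene');b=q[130:290,260:420,::-1]
cv2.imwrite('pics/c2.png',cv2.resize(np.hstack([a,b]),(800,400),interpolation=cv2.INTER_CUBIC))
for r in place_of('chip0_center','top')[:4]+place_of('chip0_center','scene')[:4]: print(r)
s=ctrl.read_state();print(s['eef_pos'],s['clock'])
E
```

```text
{'pixel': [309.3, 262.3], 'p': 0.69}
{'pixel': [320.5, 262.7], 'p': 0.5}
{'pixel': [305.4, 218.5], 'p': 0.54}
[474.24131691 162.14678097 142.84441412] 11.05
```

View pics/c2.png

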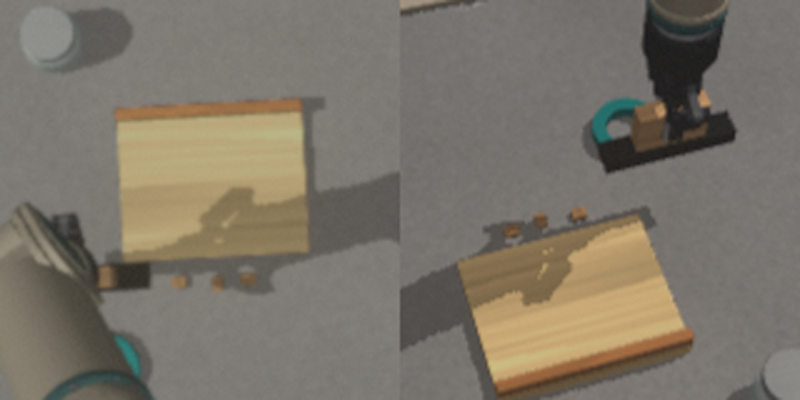

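All three chips lie on the bench in front of the board, at about (180–250, 280) in the left half. The board is clear. Now the scraper goes back.

>>> play_rows(series=[[[0, 1.5, 0, 0, 0, 1.5, 1], [0, 3, 0, 0, 0, 2.8, 1], [0, 3, 0, 0, 0, 2.8, 1], [0, 3, 0, 0, 0, 2.8, 1], [0, 3, 0, 0, 0, 2.8, 1], [0, 3, -2, 0, 0, 2.8, 1], [0, 0, -3, 0, 0, 0, 1], [0, 0, -3, 0, 0, 0, 1], [0, 0, -2, 0, 0, 0, 1], [0, 0, -0.7, 0, 0, 0, 1], [0, 0, -0.2, 0, 0, 0, 1], [0, 0, 0, 0, 0, 0, 1]]])

```text
clock: 12.55
eef_pos: [474.3, 329.0, 35.5]
tool_rot: [-3.141, 0.0, 1.875]
force: [-2.4, -2.0, 5.3]
width: 21.4
gripper_force: 59.9
```

>>> play_rows(series=[[[0, 0, 0, 0, 0, 0, 0.5], [0, 0, 0, 0, 0, 0, 0], [0, 0, 0, 0, 0, 0, 0], [0, 0, 0, 0, 0, 0, 0], [0, 0, 1, 0, 0, 0, 0], [0, 0, 3, 0, 0, 0, 0], [0, 0, 4, 0, 0, 0, 0], [0, 0, 5, 0, 0, 0, 0], [0, 0, 5, 0, 0, 0, 0], [0, 0, 1, 0, 0, 0, 0]]])

```text
clock: 13.8
eef_pos: [476.2, 330.3, 228.7]
tool_rot: [3.134, -0.003, 1.875]
force: [-0.4, -0.1, -0.0]
width: 85.4
gripper_force: 0.0
```

>>> play_rows(series=[[[0.2, -3.7, 0, 0, 0, -6.6, 0], [0.2, -3.7, 0, 0, 0, -6.6, 0], [0.2, -3.7, 0, 0, 0, -6.6, 0], [0.2, -3.7, 0, 0, 0, -6.6, 0], [0.2, -3.7, 0, 0, 0, -6.6, 0], [0.2, -3.7, 0, 0, 0, -6.6, 0], [0.2, -3.7, 0, 0, 0, -6.6, 0], [0.2, -3.7, 0, 0, 0, -6.6, 0], [0.2, -3.7, 0, 0, 0, -6.6, 0], [0.2, -3.7, 0, 0, 0, -6.6, 0], [0.2, -3.7, 0, 0, 0, -6.6, 0], [0.2, -3.7, 0, 0, 0, -6.6, 0], [0.2, -3.7, 0, 0, 0, -6.6, 0], [0.2, -3.7, 0, 0, 0, -6.6, 0], [0.2, -3.7, 0, 0, 0, -6.6, 0], [0.2, -3.7, 0, 0, 0, -6.6, 0], [0.2, -3.7, 0, 0, 0, -6.6, 0], [0.2, -3.7, 0, 0, 0, -6.6, 0], [0, 0, 0, 0, 0, 0, 0]]])

```text
clock: 16.18
eef_pos: [509.2, -340.7, 223.7]
tool_rot: [3.139, 0.001, -0.204]
force: [-0.6, 0.7, -0.9]
width: 85.7
gripper_force: 0.0
```

```bash
python3 - <<'E'
from h import *
np.set_printoptions(precision=2,suppress=True)
p,d=look('top','top3.png');P=cloud('top',d)
print('grip',rect(P,(478,325),90,60,90))
q,e=look('scene');Q=cloud('scene',e);print('grip',rect(Q,(478,325),90,60,90));print('bar',rect(Q,(512,-341),90,105,140))
s=ctrl.read_state();print(s['eef_pos'],s['tool_rot'],s['clock'],s['qpos'])
cv2.imwrite('pics/c3.png',cv2.resize(np.hstack([p[150:350,160:360,::-1],q[150:350,140:340,::-1]]),(800,400),interpolation=cv2.INTER_CUBIC))
E
```

```text
grip (array([474.12, 330.59]), array([22.96, 81.27]), 'pca_deg', np.float64(107.83455739824487), 'mean', array([474.  , 329.18,  74.68]), 234)
grip (array([473.76, 329.43]), array([23.96, 83.06]), 'pca_deg', np.float64(107.00104468906524), 'mean', array([476.73, 327.11,  73.88]), 234)
bar (array([ 510.62, -339.7 ]), array([ 17.7, 144.6]), 'pca_deg', np.float64(167.50653886935982), 'mean', array([ 516.78, -339.21,  122.32]), 382)
[ 510.19 -336.57  223.62] [-3.14  0.   -0.2 ] 16.275 [ 0.42  0.59  0.19  1.64 -0.13  0.93 -1.11]
```

View pics/c3.png

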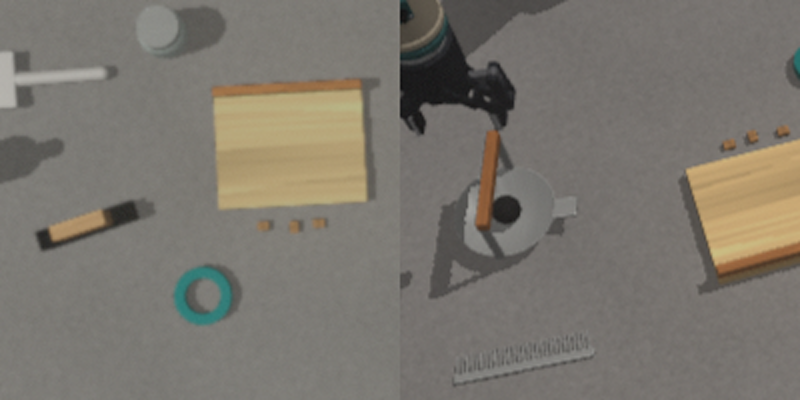

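The left half shows the scraper standing upright and the board clear. The right half shows the dish with its bar at (490,180) and the ball in the middle. Next I descend and grip the bar gently.

>>> play_rows(series=[[[0, -0.2, -2, 0, 0, -0.7, 0], [0, 0, -3, 0, 0, 0, 0], [0, 0, -3, 0, 0, 0, 0], [0, 0, -3, 0, 0, 0, 0], [0, 0, -1.2, 0, 0, 0, 0], [0, 0, -0.5, 0, 0, 0, 0.3], [0, 0, 0, 0, 0, 0, 0.5], [0, 0, 0, 0, 0, 0, 0.6], [0, 0, 0, 0, 0, 0, 0.65], [0, 0, 0, 0, 0, 0, 0.7], [0, 0, 0, 0, 0, 0, 0.74], [0, 0, 0, 0, 0, 0, 0.78], [0, 0, 0, 0, 0, 0, 0.82], [0, 0, 0, 0, 0, 0, 0.86], [0, 0, 0, 0, 0, 0, 0.9], [0, 0, 0, 0, 0, 0, 1], [0, 0, 0, 0, 0, 0, 1], [0, 0, 0, 0, 0, 0, 1], [0, 0, 0, 0, 0, 0, 1]]])

```text
clock: 18.65
eef_pos: [510.7, -339.5, 97.5]
tool_rot: [3.141, -0.0, -0.211]
force: [-0.5, -1.7, 2.3]
width: 14.8
gripper_force: 59.2
```

```bash
python3 - <<'E'
from h import *
np.set_printoptions(precision=3,suppress=True)
q,e=look('scene');print(place_of('ball_center','scene')[:2],place_of('dish_lip','scene')[:1])
s=ctrl.read_state();print(s['eef_pos'],s['tool_rot'],s['clock'],s['force'],s['torque'])
E
```

```text
[{'pixel': [464.6, 255.8], 'p': 0.53}, {'pixel': [191.6, 255.1], 'p': 0.49}] [{'pixel': [227.0, 250.9], 'p': 0.83}]
[ 510.737 -339.471   97.438] [ 3.141 -0.    -0.211] 18.8 [-0.55  -1.009  2.978] [-0.245  0.031  0.034]
```

>>> play_rows(series=[[[0, 0, 0.1, 0, 0, 0, 1], [0, 0, 0.2, 0, 0, 0, 1], [0, 0, 0.3, 0, 0, 0, 1], [0, 0, 0.4, 0, 0, 0, 1], [0, 0, 0.5, 0, 0, 0, 1], [0, 0, 0.6, 0, 0, 0, 1], [0, 0, 0.6, 0, 0, 0, 1], [0, 0, 0.6, 0, 0, 0, 1], [0, 0, 0.6, 0, 0, 0, 1], [0, 0, 0.6, 0, 0, 0, 1], [0, 0, 0.6, 0, 0, 0, 1], [0, 0, 0.6, 0, 0, 0, 1], [0, 0, 0.6, 0, 0, 0, 1], [0, 0, 0.5, 0, 0, 0, 1], [0, 0, 0.4, 0, 0, 0, 1], [0, 0, 0.3, 0, 0, 0, 1], [0, 0, 0.2, 0, 0, 0, 1], [0, 0, 0.1, 0, 0, 0, 1], [0, 0, 0, 0, 0, 0, 1]]])

```text
clock: 21.18
eef_pos: [510.7, -339.2, 175.3]
tool_rot: [-3.142, 0.0, -0.211]
force: [-0.4, -0.7, -3.1]
width: 14.7
gripper_force: 58.5
```

```bash
cat >> h.py <<'E'
def dish(zb):
    for cam in('scene','top'):
        p,d=look(cam);P=cloud(cam,d)
        s=ctrl.read_state();x,y=s['eef_pos'][:2]
        if cam=='scene':
            try: print('bar',rect(P,(x,y),90,zb-6,zb+4))
            except Exception as ex: print(ex)
            cv2.imwrite('pics/last.png',p[:,:,::-1])
        for n,h in(('ball_center',30),('dish_lip',33)):
            for r in place_of(n,cam)[:2]: print(cam,n,round(r['p'],2),np.array(r['pixel']),at_z(cam,r['pixel'],zb-124+h))
    print(s['eef_pos'],s['tool_rot'],s['clock'],s['force'])
E
python3 - <<'E'
from h import *
np.set_printoptions(precision=3,suppress=True)
dish(202)
a=cv2.imread('pics/last.png');cv2.imwrite('pics/c4.png',cv2.resize(a[160:310,110:310],(800,600),interpolation=cv2.INTER_CUBIC))
E
```

```text
bar (array([ 524.414, -344.263]), array([ 40.327, 112.004]), 'pca_deg', np.float64(167.9695405127636), 'mean', array([ 541.248, -345.064,  201.561]), 229)
scene ball_center 0.46 [185.8 237.8] [ 503.089 -335.266  108.   ]
scene dish_lip 0.8 [222.1 239. ] [ 532.912 -243.926  111.   ]
top ball_center 0.43 [436.6 245.5] [ 509.697 -339.535  108.   ]
top dish_lip 0.7 [402.6 238.5] [ 530.441 -246.06   111.   ]
[ 510.621 -339.186  175.189] [-3.142  0.    -0.211] 21.375 [ 0.689  0.046 -4.132]
```

View pics/c4.png

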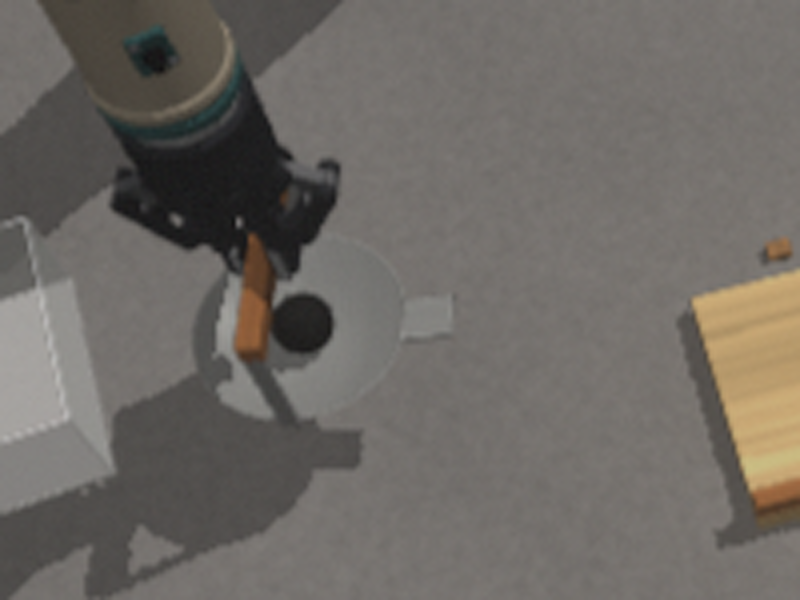

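The dish hangs level at crop (300,325), with the ball mid-dish at (302,322) and the lip at (430,316). Now the transport with the turn.

>>> play_rows(series=[[[0.04, 0.2, 0, 0, 0, 0.6, 1], [0.08, 0.4, 0, 0, 0, 1.2, 1], [0.13, 0.6, 0, 0, 0, 1.7, 1], [0.17, 0.8, 0, 0, 0, 2.3, 1], [0.21, 1, 0, 0, 0, 2.8, 1], [0.21, 1, 0, 0, 0, 2.8, 1], [0.21, 1, 0, 0, 0, 2.8, 1], [0.21, 1, 0, 0, 0, 2.8, 1], [0.21, 1, 0, 0, 0, 2.8, 1], [0.21, 1, 0, 0, 0, 2.8, 1], [0.21, 1, 0, 0, 0, 2.8, 1], [0.21, 1, 0, 0, 0, 2.8, 1], [0.21, 1, 0, 0, 0, 2.8, 1], [0.21, 1, 0, 0, 0, 2.8, 1], [0.21, 1, 0, 0, 0, 2.8, 1], [0.21, 1, 0, 0, 0, 2.8, 1], [0.21, 1, 0, 0, 0, 2.8, 1], [0.21, 1, 0, 0, 0, 2.8, 1], [0.21, 1, 0, 0, 0, 2.8, 1], [0.21, 1, 0, 0, 0, 2.8, 1]]])

```text
clock: 23.98
eef_pos: [548.6, -158.6, 175.3]
tool_rot: [3.142, -0.0, 0.675]
force: [1.1, 0.2, -2.7]
width: 15.1
gripper_force: 58.5
```

>>> play_rows(series=[[[0.21, 1, 0, 0, 0, 2.8, 1], [0.21, 1, 0, 0, 0, 2.8, 1], [0.21, 1, 0, 0, 0, 2.8, 1], [0.21, 1, 0, 0, 0, 2.8, 1], [0.21, 1, 0, 0, 0, 2.8, 1], [0.21, 1, 0, 0, 0, 2.8, 1], [0.21, 1, 0, 0, 0, 2.8, 1], [0.21, 1, 0, 0, 0, 2.8, 1], [0.21, 1, 0, 0, 0, 2.8, 1], [0.21, 1, 0, 0, 0, 2.8, 1], [0.21, 1, 0, 0, 0, 2.8, 1], [0.21, 1, 0, 0, 0, 2.8, 1], [0.21, 1, 0, 0, 0, 2.8, 1], [0.21, 1, 0, 0, 0, 2.8, 1], [0.21, 1, 0, 0, 0, 2.8, 1], [0.21, 1, 0, 0, 0, 2.8, 1], [0.17, 0.8, 0, 0, 0, 2.3, 1], [0.13, 0.6, 0, 0, 0, 1.7, 1], [0.08, 0.4, 0, 0, 0, 1.2, 1], [0.04, 0.2, 0, 0, 0, 0.6, 1]]])

```text
clock: 26.48
eef_pos: [586.3, 20.8, 175.3]
tool_rot: [-3.141, 0.0, 1.556]
force: [-0.5, 0.5, -3.3]
width: 14.7
gripper_force: 58.5
```

>>> play_rows(series=[[[0, 0.1, 0, 0, 0, 0.4, 1], [0, 0.1, 0, 0, 0, 0.4, 1], [0, 0.1, 0, 0, 0, 0.4, 1], [0, 0.1, 0, 0, 0, 0.3, 1], [0, 0.1, 0, 0, 0, 0.3, 1], [0, 0.1, 0, 0, 0, 0.2, 1], [0, 0.1, 0, 0, 0, 0, 1], [0, 0, 0, 0, 0, 0, 1], [0, 0, 0, 0, 0, 0, 1], [0, 0, 0, 0, 0, 0, 1], [0, 0, 0, 0, 0, 0, 1], [0, 0, 0, 0, 0, 0, 1]]])

```text
clock: 27.98
eef_pos: [586.3, 27.8, 175.3]
tool_rot: [3.142, -0.0, 1.59]
force: [-0.1, -0.0, -3.2]
width: 15.3
gripper_force: 58.5
```

```bash
python3 - <<'E'
from h import *
np.set_printoptions(precision=3,suppress=True)
dish(202)
a=cv2.imread('pics/last.png');cv2.imwrite('pics/c5.png',cv2.resize(a[130:310,220:460],(800,600),interpolation=cv2.INTER_CUBIC))
E
```

```text
bar (array([588.843,  27.464]), array([ 22.87 , 141.741]), 'pca_deg', np.float64(91.13869507096683), 'mean', array([587.649,  23.878, 201.653]), 285)
scene ball_center 0.63 [328.8 233. ] [584.924  28.548 108.   ]
scene ball_center 0.32 [350.3 184.3] [448.207 128.717 108.   ]
scene dish_lip 0.84 [316.9 200.6] [479.541  24.152 111.   ]
[586.319  27.78  175.332] [ 3.142 -0.     1.59 ] 28.175 [ 0.048  0.001 -2.469]
```

View pics/c5.png

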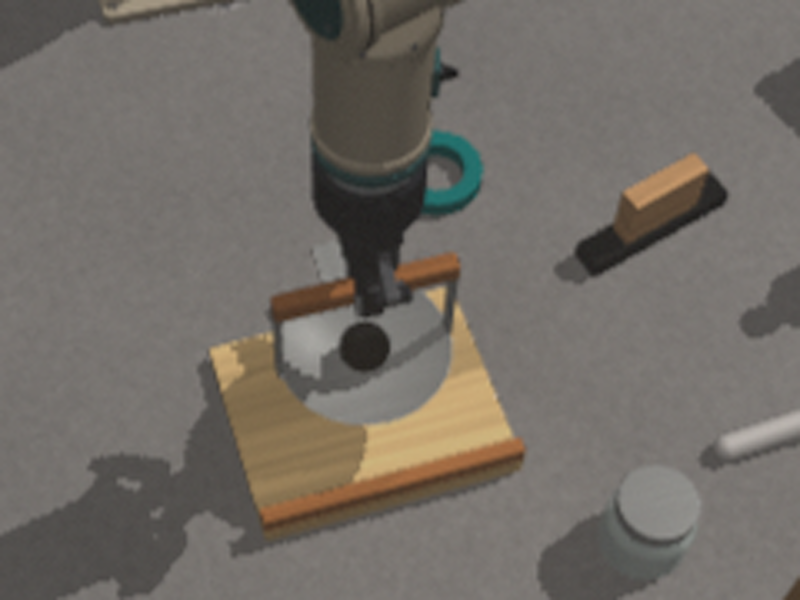

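The dish is over the board with the ball in the middle at (365,347) and the lip pointing away from the rail. It needs a last 0.9° of turn.

>>> play_rows(series=[[[0.05, 0, 0, 0, 0, 0.3, 1], [0.05, 0, 0, 0, 0, 0.3, 1], [0.05, 0, 0, 0, 0, 0.3, 1], [0, 0, 0, 0, 0, 0, 1], [0, 0, 0, 0, 0, 0, 1], [0, 0, 0, 0, 0, 0, 1], [0, 0, 0, 0, 0, 0, 1], [0, 0, 0, 0, 0, 0, 1], [0, 0, 0, 0, 0, 0, 1], [0, 0, 0, 0, 0, 0, 1], [0, 0, 0, 0, 0, 0, 1], [0, 0, 0, 0, 0, 0, 1], [0, 0, 0, 0, 0, 0, 1], [0, 0, 0, 0, 0, 0, 1], [0, 0, 0, 0, 0, 0, 1], [0, 0, 0, 0, 0, 0, 1]]])

```text
clock: 30.28
eef_pos: [587.8, 27.8, 175.3]
tool_rot: [3.142, -0.0, 1.606]
force: [0.0, -0.0, -2.5]
width: 14.5
gripper_force: 58.5
```

```bash
python3 - <<'E'
from h import *
np.set_printoptions(precision=3,suppress=True)
for i in range(3): dish(202)
print(workorder.finish_job())
E
```

```text
bar (array([594.089,  26.992]), array([ 30.362, 141.134]), 'pca_deg', np.float64(92.03367008795404), 'mean', array([589.388,  23.251, 201.588]), 291)
scene ball_center 0.71 [467.3 259. ] [748.069 345.293 108.   ]
scene ball_center 0.56 [331.8 233.8] [589.277  35.464 108.   ]
scene dish_lip 0.91 [315.8 200. ] [476.85   21.762 111.   ]
top dish_lip 0.18 [429.3 177.2] [ 699.931 -324.738  111.   ]
[587.799  27.757 175.303] [-3.142 -0.     1.606] 30.475 [-0.153  0.242 -3.759]
bar (array([589.984,  26.648]), array([ 23.378, 140.548]), 'pca_deg', np.float64(92.03229359837957), 'mean', array([589.158,  22.545, 201.904]), 275)
scene ball_center 0.64 [329.8 233.4] [586.766  30.746 108.   ]
scene ball_center 0.26 [483.4 206.3] [611.532 453.837 108.   ]
scene dish_lip 0.81 [318.8 198.7] [474.795  30.761 111.   ]
[587.763  27.802 175.3  ] [-3.142 -0.     1.606] 30.775 [-0.361 -0.11  -3.704]
bar (array([590.436,  27.198]), array([ 23.126, 141.376]), 'pca_deg', np.float64(91.95972081974642), 'mean', array([589.424,  22.698, 201.907]), 285)
scene dish_lip 0.66 [321. 200.] [480.506  35.443 111.   ]
[587.79   27.758 175.307] [-3.142 -0.     1.606] 31.075 [-0.036  0.355 -3.729]
the job is handed in; nothing more can be done
None
```

The job is handed in at 31 s: the three chips are wiped off onto the bench and the scraper stands upright clear of the board; the dish is held level and still over the board's middle, its underside about 6 cm up, the lip pointing squarely away from the rail and the ball in the middle.

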